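Hang the fired glaze test tile under the bench shelf, glazed face out

TASK

Take the small glaze test tile out of the grooved wooden block and hang it by its hole on the empty hook under the little bench shelf, well seated in the hook and not on its upturned tip, with its ribbed, glazed face pointing straight outward (away from the shelf, as the tile on the other hook does), hanging upright and still. Leave the tile already hanging, the large wall tile and the jar where they are.

Things in the scene. Friction and masses are not known exactly. Their poses are not given: they have to be found in the camera images.
- tile_center (a point): centre of the test tile to hang: flat clay plate 60 mm wide (its y), 120 mm tall (its z, hole end up), 8 mm thick (its x), 90 to 180 g. Its -x is the front: lower part glazed, with three upright ribs 3 mm high, 28 to 68 mm above the lower edge; the back is bare and flat. It starts upright in the near groove of the block, front turned inward to the large wall tile
- tile_hole (a point): centre of the tile's round through-hole, 18 mm across, running along the tile's x; on the tile's centre line, 42 mm above tile_center (18 mm below the top edge)
- tile_front (a point): imaginary point 80 mm straight out from the tile's centre on its glazed, ribbed side (along the tile's -x): shows which way the tile faces
- rack: fixed grooved wooden block, origin centre of underside: 180 (x) by 190 (y) by 40 mm tall. Three grooves along y, open-ended, 24 mm deep, floors 16 mm above the bench, top edges eased 3 mm: near (x = -60 mm, 11 mm wide, holds the test tile), middle (x = 0, 13 mm wide, large wall tile), far (x = +60 mm, 11 mm wide, empty). Its -x side looks roughly to the robot and is open
- groove_near (a point): middle of the floor of the near groove (axes as the block's). A tile in a groove can lean up to about 7 degrees
- stand: fixed bench shelf, origin on the bench under its centre; -x is its front (outward). Board 130 mm deep, 330 mm wide (y), 205 to 223 mm above the bench; upright lip along the front edge (x = -65 mm) from 205 to 250 mm; jars up to 322 mm high behind it. Legs 15 mm square at x = -30, +50, y = -155, +155 mm. Two hooks under the board: y = -70 mm (empty), +70 mm (occupied)
- hook_seat (a point): seat of the empty hook (axes as the shelf's), on the centre line of its rod: the rod is 6 mm thick, comes down from the board 25 mm behind this point (at x = -35 mm of the shelf), runs level outward along -x at 165 mm above the bench to 15 mm in front of this point, then bends up at 35 degrees
- hook_tip (a point): end of the empty hook's upturned tip, on the rod's centre line: 33 mm in front of (-x of) hook_seat and 12.6 mm higher
- hung_center (a point): centre of the test tile of the same kind that already hangs on the other hook (y = +70 mm of the shelf), front outward; bystander
- wall_center (a point): centre of the large wall tile, 150 by 150 mm, 10 mm thick (its x), standing loose in the middle groove, its top 166 mm above the bench; bystander
- jar_center (a point): centre of a closed glass jar, 66 mm across and 90 mm tall, standing on the bench; bystander
Things that resemble listed ones, but are neither listed nor needed, are in the scene too. What is shaped like the part that bears tile_center but green or yellow is not meant.

How it is judged:
By the outcome, as a careful person would: the job done as asked, in the order asked, and still so for the second after the job is handed in, with the robot touching nothing.
It also fails if it takes over 72 s, if anything falls off the work surface, if the arm or the gripper's body presses on something with over 40 N, if the wrist force passes 120 N, or if a joint passes its speed limit or range.

ROBOT

A 6-joint arm with a two-finger parallel gripper is mounted at the origin on the work surface. World frame = base frame: x ahead of the robot, y to its left, z up, the work surface at z = 0. Lengths are in m, angles in rad, forces in N, time in s.
With the tool pointing down it reaches from about 0.25 to 0.725 m from the base axis. Payload 9.7 kg.
Tool frame: the origin (TCP) lies at the very end of the fingers, on their centre line; the grasp point (between the pads) lies 19 mm behind it; z points along the fingers, y is the line along which they close (so a half turn about z gives the same grasp; the last joint's range is limited). The gripper opens to 85 mm and grips with 20 to 120 N. Pads are 22 mm wide; open, the fingers measure 114 mm over their backs; the gripper's body (76 mm by 85 mm) begins 54 mm behind the grasp point. The pads swing forward as they close: fully open they stand 13 mm farther back than shut.
Start: joints at [1.299, 0.087, 0.176, 1.66, 0, 1.571], TCP at [0.148, 0.53, 0.231] pointing down, gripper open.
Joint ranges: [-3.13, 3.13], [-0.85, 1.81], [-1.15, 1.24], [-2.2, 2.28], [-1.44, 1.52], [-3.14, 3.14]. Speed limits (rad/s): [2.22, 2.22, 2.57, 3.14, 3.14, 3.14].

INTERFACE

Orientations are given as a rotation vector (axis times angle).
In Python, from plant import manip, imaging gives the robot as it stands. The module is installed in compiled form; this text tells all that it offers.
- The arm moves only by the tool drive_tool, never from a script. Its argument "targets" is a list of rows, each a list of 5 numbers: the shift along the tool's x, y, z as a fraction of full scale, then the turn about the tool's z as a fraction of full scale, then the gripper's target within -1 to 1 (fully open at 1, half-way at 0, shut at -1). In form: [[x, y, z, yaw, claw], ...]. A call has exactly 5 rows; each row is the pose to reach, as a shift and turn from the pose commanded when the call began, along the tool's axes at that moment; what a row does not reach only later rows make up. Full scale, the value 1, is 1000 mm for a shift and pi/2 rad for a turn. A row lasts 1/8 s, in which the tool goes at most 62.5 mm and 10.7 degrees, less where a joint would pass 70% of its speed; a pose out of reach is approached as far as the arm can. A call with a number of a shift or a turn outside -1 to 1 is refused whole. A call with a gripper value outside its range is refused whole. The fingers move at their own pace and stop on an object; "newtons" is the grip in N (left out, the last holds). Time passes only in rows, so rows that repeat a pose let the fingers close, or fill a call up. It gives the time, the measured TCP pose, the force, the opening and the grip force at its end, in the units of the state.
- manip.state(): the state, without advancing time (a new reading comes with each control period).
- imaging.grab_frame(name): name is "scene" or "side" or "wrist"; returns a dict with "frame" (400x640x3 uint8, blue, green, red), "z_map" (400x640 float32, m along the optical axis (not along the pixel's ray), 0 where there is no reading), "mtx" (3x3 intrinsics, pixels), "extrinsics" (4x4, takes a point from camera to world coordinates). Camera axes: x right, y down, z forward; pixel columns grow to the right and rows downward; lengths in m; the calibration is good to about 2 mm. A picture is of the moment at which its call begins.
- manip.finish_job(): hands the job in; it is judged then, once.
The state is a dict: "time": time; "q": joint angles; "joint_velocities": joint speeds; "joint_efforts": joint torques, N m; "tool_pos": TCP position; "eef_rot": TCP orientation; "force": force on the tool from outside, world axes, zero at the start; "moment": the same for the moment, N m; "finger_gap": finger opening in m; "gripper_force": force on a finger pad.
Only numpy, scipy, OpenCV 4.12 (cv2) and the standard library are available. Lean on these libraries where they do the work, as an engineer would, in place of code of your own. Each camera call takes 0.05 s, during which the arm holds its last target. There are 200 camera calls.

## Working session

There is one attempt and no reset: what is moved stays moved. The work goes in short steps, Python scripts to look and compute and a tool call to move; the robot and the scene stay as the last step left them, time stands still between calls to the robot, and variables do not carry over. Pictures are saved under pics/ and viewed, at most 13 in all, crops included, and the job is handed in when it is done.

Besides the shell and the picture viewer there is one more tool, called after "Call:" as name(argument=value, ...) on one line, values as JSON. drive_tool: Moves the arm, as the interface text tells. Shift numbers are shares of 1000 mm and turn numbers shares of pi/2 rad, none past 1 either way. Its arguments: {"type":"object","properties":{"targets":{"type":"array","items":{"type":"array","items":{"type":"number"}}},"newtons":{"type":"number"}},"required":["targets"]}

```bash
mkdir -p pics; python3 - <<'E'
from plant import manip, imaging
import cv2,numpy as np
print(manip.state())
for n in("scene","side","wrist"):
    d=imaging.grab_frame(n); np.savez(n+"0.npz",**d); cv2.imwrite(f"pics/{n}0.png",d["frame"])
    print(n,d["mtx"].tolist(),np.round(d["extrinsics"],3).tolist())
a=[cv2.imread(f"pics/{n}0.png") for n in("scene","side")]
E
```

```text
{'time': 0.0, 'q': array([ 1.29901205e+00,  8.75007267e-02,  1.75126386e-01,  1.65978409e+00,
       -1.74406424e-06,  1.57079806e+00]), 'joint_velocities': array([-6.72205287e-05, -6.67837881e-04,  8.60143679e-04, -2.70532329e-04,
        2.87949224e-03, -2.54539676e-04]), 'joint_efforts': array([-6.24336753e-04, -5.20383990e+01,  4.64810443e+01,  1.62805634e-02,
       -2.86572242e-05, -1.21229695e-05]), 'tool_pos': array([0.14758866, 0.52959713, 0.23055674]), 'eef_rot': array([-4.25582838e-01, -3.11244769e+00,  2.12011480e-03]), 'force': array([-0.42980087,  0.37221831, -0.18965294]), 'moment': array([-0.00216419, -0.0674085 , -0.01914178]), 'gripper_force': 0.0, 'finger_gap': 0.08540820948102118}
scene [[436.7259305926934, 0.0, 330.3510439824183], [0.0, 436.7259305926934, 199.8125887782462], [0.0, 0.0, 1.0]] [[-0.003, 0.737, -0.676, 1.311], [1.0, -0.011, -0.017, -0.029], [-0.021, -0.676, -0.737, 0.986], [0.0, 0.0, 0.0, 1.0]]
side [[511.5878335421511, 0.0, 327.10390990971536], [0.0, 511.5878335421511, 197.6192036289759], [0.0, 0.0, 1.0]] [[0.917, -0.225, 0.328, 0.148], [-0.397, -0.485, 0.779, -0.935], [-0.016, -0.845, -0.534, 0.718], [0.0, 0.0, 0.0, 1.0]]
wrist [[335.1841867582619, 0.0, 315.1825167536396], [0.0, 335.1841867582619, 198.3161021606057], [0.0, 0.0, 1.0]] [[0.267, 0.922, 0.28, 0.077], [0.964, -0.256, -0.078, 0.55], [-0.0, 0.291, -0.957, 0.372], [0.0, 0.0, 0.0, 1.0]]
```

View pics/scene0.png

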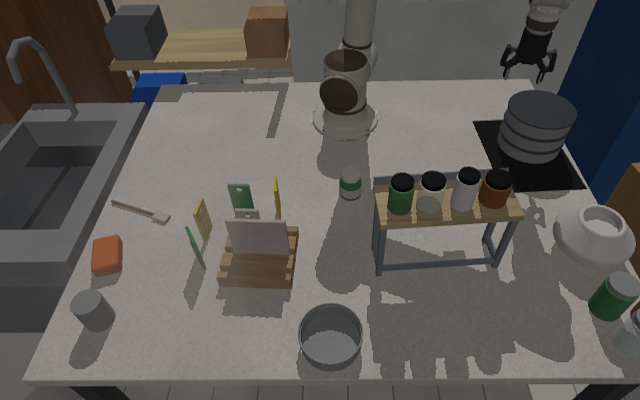

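View pics/side0.png

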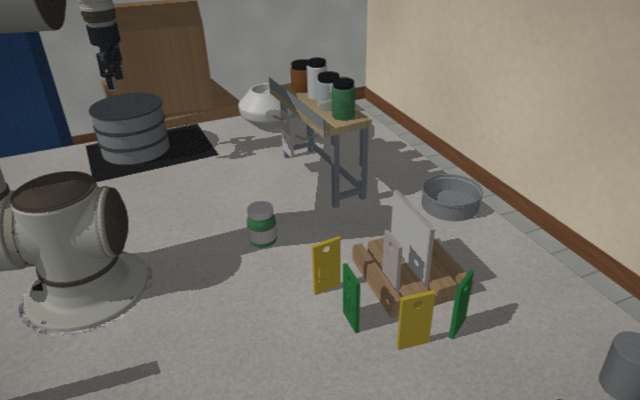

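The scene view shows the block at about (260,255), with the small tile in front of the large one at (245,213). The jar is at (350,184) and the shelf at (445,200), with its hooks on the robot side. The side view shows the small tile at (392,255) and the hooks near (290,130). I'll measure next.

```bash
cat > h.py <<'E'
import numpy as np,cv2
def load(n): return dict(np.load(n+".npz"))
def cloud(d):
    K,T,z=d["mtx"],d["extrinsics"],d["z_map"]
    v,u=np.mgrid[:z.shape[0],:z.shape[1]]
    c=np.stack([(u-K[0,2])/K[0,0]*z,(v-K[1,2])/K[1,1]*z,z],-1)
    p=c@T[:3,:3].T+T[:3,3]; p[z<=0]=np.nan; return p
def ray(d,u,v):
    K,T=d["mtx"],d["extrinsics"]
    r=T[:3,:3]@np.array([(u-K[0,2])/K[0,0],(v-K[1,2])/K[1,1],1]); return T[:3,3],r/np.linalg.norm(r)
def plane(d,u,v,z):
    o,r=ray(d,u,v); return o+r*(z-o[2])/r[2]
def proj(d,p):
    K,T=d["mtx"],d["extrinsics"]; c=T[:3,:3].T@(np.asarray(p)-T[:3,3]); return (K@c/c[2])[:2]
E
python3 - <<'E'
from h import *
s,e=load("scene0"),load("side0")
for d,pts in((s,dict(jar=(350,175),board1=(372,180),bR=(523,220),bL=(378,224),wallTop=(256,220),small=(244,212),rackNL=(221,284),rackNR=(292,286),rackFR=(299,228))),(e,dict(small=(391,240),small2=(392,270),wall=(412,225),lipn=(300,105)))):
    p=cloud(d)
    for k,(u,v) in pts.items(): print(k,np.round(p[v,u],3))
for n,d,(x0,y0,w,h) in(("a",s,(200,160,340,120)),("b",e,(225,50,260,270))):
    f=3 if n=="b" else 2.3
    c=d["frame"][y0:y0+h,x0:x0+w]; f=min(800/w,600/h)
    cv2.imwrite(f"pics/{n}1.png",cv2.convertScaleAbs(cv2.resize(c,None,fx=f,fy=f,interpolation=2),alpha=1.3))
    print(n,f)
E
```

```text
jar [0.393 0.007 0.091]
board1 [0.324 0.08  0.001]
bR [ 0.493  0.508 -0.002]
bL [0.601 0.072 0.118]
wallTop [ 0.623 -0.231  0.166]
small [ 0.562 -0.276  0.126]
rackNL [ 0.707 -0.335  0.008]
rackNR [ 0.709 -0.151  0.   ]
rackFR [ 0.514 -0.143 -0.002]
small [ 0.557 -0.271  0.134]
small2 [ 0.56  -0.278  0.065]
wall [ 0.617 -0.248  0.135]
lipn [0.55  0.178 0.241]
a 2.3529411764705883
b 2.2222222222222223
```

View pics/b1.png

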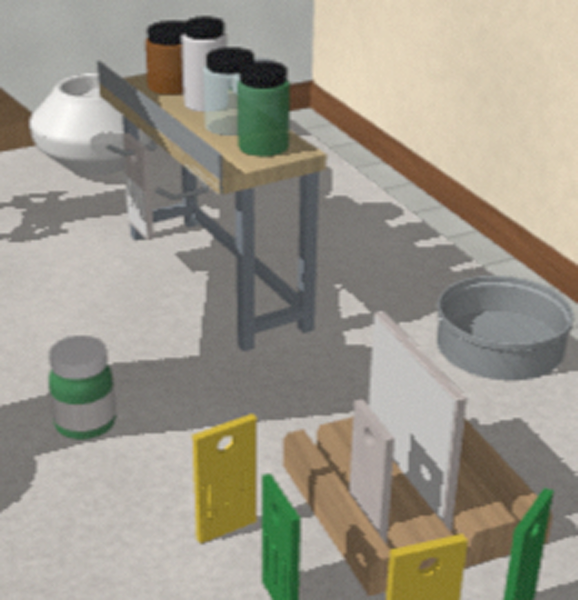

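The crop shows the test tile at about crop (370,465), with its hole seen near (370,423) and its shadow on the wall tile. The empty hook is at crop (185,190) and the occupied one at (120,150). The robot-side yellow and green stand-ins flank the block. Next I'll fit poses from the depth points.

```bash
python3 - <<'E'
from h import *
S={n:cloud(load(n+"0")) for n in("scene","side")}
def sel(n,lo,hi):
    p=S[n].reshape(-1,3); return p[np.all((p>lo)&(p<hi),1)]
def info(t,p):
    if len(p)<5: print(t,len(p)); return
    print(t,len(p),"min",np.round(np.percentile(p,2,axis=0),3),"max",np.round(np.percentile(p,98,axis=0),3),end=" ")
    c=p.mean(0); w=np.linalg.svd(p-c,full_matrices=False); print("n",np.round(w[2][2],3),"s",np.round(w[1][2]/len(p)**.5,4), "c",np.round(c,3))
    (cx,cy),(a,b),th=cv2.minAreaRect(p[:,:2].astype(np.float32)); print("   rect",round(cx,3),round(cy,3),round(a,3),round(b,3),round(th,1))
for n in S:
    print(n)
    info("tile",sel(n,[.53,-.34,.05],[.59,-.2,.15]))
    info("wall",sel(n,[.595,-.36,.05],[.65,-.14,.175]))
    info("racktop",sel(n,[.48,-.38,.034],[.75,-.1,.043]))
    info("board",sel(n,[.45,.02,.215],[.8,.5,.228]))
    info("lip",sel(n,[.4,.02,.228],[.565,.5,.255]))
    info("hooks",sel(n,[.4,.05,.14],[.54,.45,.2]))
E
```

```text
scene
tile 233 min [ 0.557 -0.298  0.104] max [ 0.568 -0.239  0.138] n [ 0.998 -0.044  0.035] s 0.0026 c [ 0.564 -0.268  0.123]
   rect 0.562 -0.269 0.062 0.012 86.3
wall 1826 min [ 0.619 -0.306  0.053] max [ 0.632 -0.161  0.167] n [ 0.999 -0.048  0.017] s 0.0021 c [ 0.627 -0.233  0.116]
   rect 0.624 -0.235 0.151 0.015 87.2
racktop 1980 min [ 0.553 -0.336  0.035] max [ 0.713 -0.149  0.043] n [0.006 0.001 1.   ] s 0.002 c [ 0.66  -0.24   0.039]
   rect 0.598 -0.242 0.191 0.236 87.1
board 2896 min [0.556 0.063 0.217] max [0.685 0.387 0.227] n [0.014 0.001 1.   ] s 0.002 c [0.642 0.213 0.223]
   rect 0.613 0.226 0.132 0.331 4.2
lip 378 min [0.537 0.059 0.229] max [0.563 0.381 0.252] n [0.997 0.072 0.04 ] s 0.0018 c [0.552 0.189 0.242]
   rect 0.548 0.22 0.011 0.329 3.8
hooks 0
side
tile 737 min [ 0.556 -0.302  0.052] max [ 0.565 -0.241  0.137] n [-1.     0.013  0.021] s 0.0021 c [ 0.559 -0.276  0.098]
   rect 0.562 -0.271 0.064 0.011 87.0
wall 2215 min [ 0.614 -0.312  0.053] max [ 0.627 -0.167  0.166] n [-0.999  0.037  0.018] s 0.0024 c [ 0.619 -0.249  0.116]
   rect 0.623 -0.237 0.154 0.014 86.9
racktop 2669 min [ 0.533 -0.338  0.035] max [ 0.707 -0.153  0.042] n [-0.001 -0.     1.   ] s 0.0018 c [ 0.608 -0.27   0.039]
   rect 0.596 -0.243 0.193 0.233 87.4
board 1251 min [0.54  0.056 0.216] max [0.683 0.373 0.227] n [ 0.007  0.005 -1.   ] s 0.0025 c [0.6   0.162 0.222]
   rect 0.611 0.221 0.134 0.337 4.8
lip 511 min [0.537 0.056 0.228] max [0.562 0.376 0.25 ] n [ 0.997  0.072 -0.041] s 0.0013 c [0.55  0.202 0.24 ]
   rect 0.55 0.22 0.008 0.334 4.4
hooks 39 min [0.514 0.142 0.164] max [0.539 0.29  0.18 ] n [0.524 0.038 0.851] s 0.0017 c [0.528 0.228 0.172]
   rect 0.531 0.216 0.025 0.149 3.7
```

View pics/wrist0.png

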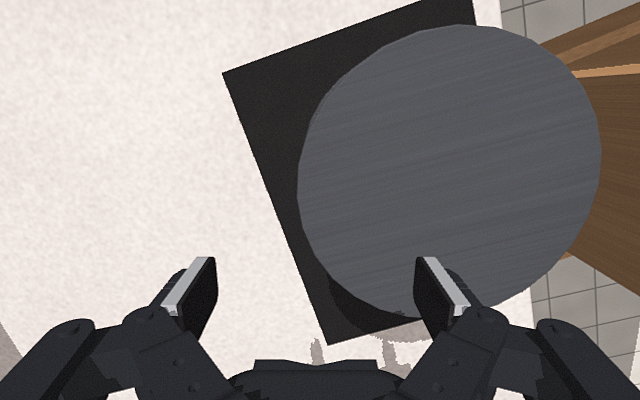

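```bash
cat >> h.py <<'E'
from scipy.spatial.transform import Rotation as Ro
def plan(x,y,z,heading=None):
    from plant import manip
    s=manip.state(); R=Ro.from_rotvec(s["eef_rot"]).as_matrix(); p=s["tool_pos"]
    h=np.arctan2(R[1,0],R[0,0]); o=np.round(R.T@(np.array([x,y,z])-p),4)
    print("t",s["time"],"tcp",np.round(p,4),"head",round(h,4),"tilt",np.round(R[:2,2],4),"q",np.round(s["q"],2),"F",np.round(s["force"],1),"gap",round(s["finger_gap"],4),"gf",round(s["gripper_force"],1))
    print("shift",o,"yaw frac",None if heading is None else round(-((heading-h))/(np.pi/2),4))
E
python3 - <<'E'
from h import *
plan(.562,-.27,.23,-.049)
p=np.concatenate([cloud(load(n+"0")).reshape(-1,3) for n in("scene","side")])
q=p-[.612,.223,0]; X=q@[.9973,.0732,0]; Y=q@[-.0732,.9973,0]
m=(p[:,2]>.26)&(p[:,2]<.34)&(abs(X)<.1)&(abs(Y)<.2)
for a,b in((-.165,-.05),(-.05,.05),(.05,.165)):
    k=m&(Y>a)&(Y<b); print(a,b,k.sum(),np.round(np.percentile(X[k],[1,5,99]),3),np.round(np.percentile(p[k,2],99),3))
m=(p[:,2]>.23)&(p[:,2]<.246)&(abs(X+.06)<.025)&(abs(Y)<.16); print("lip X",np.round(np.percentile(X[m],[2,10,50,90,98]),3))
E
```

```text
t 0.15 tcp [0.1476 0.5296 0.2307] head 2.8698 tilt [-0.0003 -0.001 ] q [1.3  0.09 0.18 1.66 0.   1.57] F [ 0.9 -1.   0.7] gap 0.0854 gf 0.0
shift [-0.6139 -0.659   0.0014] yaw frac 1.8582
-0.165 -0.05 1974 [-0.014 -0.011  0.043] 0.314
-0.05 0.05 1682 [-0.016 -0.008  0.044] 0.324
0.05 0.165 1094 [-0.02  -0.016  0.042] 0.321
lip X [-0.065 -0.065 -0.063 -0.061 -0.06 ]
```

Call:
drive_tool(targets=[[-0.045,-0.048,0,0.1,1],[-0.09,-0.096,0,0.2,1],[-0.135,-0.144,0,0.3,1],[-0.18,-0.192,0,0.4,1],[-0.22,-0.236,0,0.5,1]])

```text
time: 0.78
tool_pos: [0.292, 0.2507, 0.2312]
eef_rot: [1.59, 2.709, 0.0]
force: [0.5, 0.1, -0.3]
finger_gap: 0.0853
gripper_force: 0.0
```

```bash
python3 -c "
from h import *
plan(.562,-.27,.23,-.049)"
```

```text
t 0.775 tcp [0.292  0.2507 0.2312] head 2.0798 tilt [0.0003 0.0001] q [ 0.71 -0.3  -0.18  1.69 -0.    1.77] F [ 0.5  0.1 -0.3] gap 0.0853 gf 0.0
shift [-0.5862 -0.018   0.0012] yaw frac 1.3553
```

Call:
drive_tool(targets=[[-0.06,-0.002,0,0.11,1],[-0.12,-0.004,0,0.22,1],[-0.18,-0.006,0,0.33,1],[-0.24,-0.008,0,0.44,1],[-0.3,-0.01,0,0.55,1]])

```text
time: 1.4
tool_pos: [0.4308, -0.0158, 0.2313]
eef_rot: [2.58, 1.792, 0.001]
force: [1.2, 1.3, -0.1]
finger_gap: 0.0854
gripper_force: 0.0
```

```bash
python3 -c "
from h import *
plan(.562,-.27,.23,-.049)"
```

```text
t 1.4 tcp [ 0.4308 -0.0158  0.2313] head 1.2144 tilt [0.0005 0.0002] q [-0.04 -0.2  -0.09  1.67  0.    1.89] F [ 1.2  1.3 -0.1] gap 0.0854 gf 0.0
shift [-0.1924  0.2116  0.0013] yaw frac 0.8043
```

Call:
drive_tool(targets=[[-0.038,0.042,0,0.11,1],[-0.076,0.084,0,0.22,1],[-0.115,0.127,0,0.33,1],[-0.153,0.169,0,0.44,1],[-0.192,0.212,0,0.55,1]])

```text
time: 2.02
tool_pos: [0.5641, -0.2686, 0.231]
eef_rot: [-3.093, -0.548, 0.0]
force: [0.6, 1.3, 0.8]
finger_gap: 0.085
gripper_force: 0.0
```

```bash
python3 -c "
from h import *
plan(.562,-.27,.22,-.049)"
```

```text
t 2.025 tcp [ 0.5641 -0.2686  0.231 ] head 0.3507 tilt [-0.0001  0.0002] q [-0.44  0.27  0.39  1.69  0.    2.35] F [0.6 1.3 0.8] gap 0.085 gf 0.0
shift [-0.0024  0.0006  0.011 ] yaw frac 0.2545
```

Call:
drive_tool(targets=[[-0.002,0,0,0.1,1],[-0.002,0,0,0.2,1],[-0.002,0,0,0.255,1],[-0.002,0,0,0.255,1],[-0.002,0,0,0.255,1]])

```text
time: 2.65
tool_pos: [0.5616, -0.2675, 0.2311]
eef_rot: [-3.141, 0.066, 0.0]
force: [-0.6, -0.1, 0.2]
finger_gap: 0.0856
gripper_force: 0.0
```

```bash
python3 - <<'E'
from h import *
from plant import imaging
plan(.562,-.27,.17,-.049)
P=[]
for n in("wrist","side","scene"):
    d=imaging.grab_frame(n); np.savez(n+"1.npz",**d); p=cloud(d)
    if n=="wrist": cv2.imwrite("pics/wrist1.png",d["frame"])
    q=p.reshape(-1,3); q=q[np.all((q>[.54,-.33,.05])&(q<[.585,-.2,.15]),1)]
    if len(q)<10: print(n,len(q)); continue
    print(n,len(q),np.round(np.percentile(q,[2,98],axis=0),4).tolist(),cv2.minAreaRect(q[:,:2].astype(np.float32)))
    t=q[q[:,2]>.128]
    if len(t)>10: print("  top",np.round(t.mean(0),4),cv2.minAreaRect(t[:,:2].astype(np.float32)))
E
```

```text
t 2.65 tcp [ 0.5616 -0.2675  0.2311] head -0.042 tilt [-0.0002  0.0001] q [-0.44  0.27  0.38  1.69  0.    2.74] F [-0.6 -0.1  0.2] gap 0.0856 gf 0.0
shift [0.0005 0.0025 0.0611] yaw frac 0.0044
wrist 2653 [[0.5591, -0.2974, 0.0536], [0.5701, -0.2399, 0.136]] ((0.5644809603691101, -0.2686275243759155), (0.05999768525362015, 0.011625413782894611), 87.10014343261719)
  top [ 0.5637 -0.2688  0.1344] ((0.5630940198898315, -0.268514484167099), (0.05970985069870949, 0.008740022778511047), 86.92057800292969)
side 736 [[0.5564, -0.3016, 0.0521], [0.5651, -0.2417, 0.1366]] ((0.5614467263221741, -0.27132874727249146), (0.06461875885725021, 0.01048327423632145), 88.13903045654297)
  top [ 0.5609 -0.2742  0.1341] ((0.5620924830436707, -0.27186319231987), (0.060500096529722214, 0.009370449930429459), 87.0177993774414)
scene 234 [[0.5569, -0.298, 0.1041], [0.5682, -0.2393, 0.1383]] ((0.5620126128196716, -0.26872602105140686), (0.06102722883224487, 0.011920622549951077), 87.57048034667969)
  top [ 0.5627 -0.2694  0.1345] ((0.5618715286254883, -0.26871877908706665), (0.05994763597846031, 0.011264974251389503), 88.73101806640625)
```

View pics/wrist1.png

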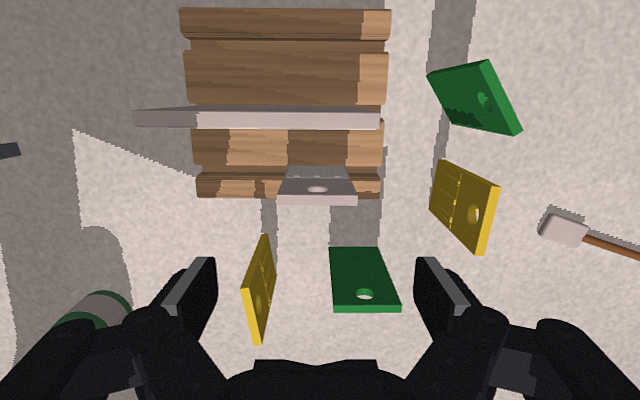

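The wrist view shows the tile's top edge and hole at (317,190), with the ribbed face toward the wall tile at (255,118). The fingers straddle it, and the position is confirmed. I'll descend for a shallow side grip near the top edge.

Call:
drive_tool(targets=[[0,0.001,0.05,0.004,1],[0,0.002,0.09,0.004,1],[0,0.002,0.106,0.004,1],[0,0.002,0.106,0.004,1],[0,0.002,0.106,0.004,0.7]])

```text
time: 3.42
tool_pos: [0.5623, -0.2699, 0.1274]
eef_rot: [3.14, -0.079, 0.004]
force: [0.8, 0.2, 0.5]
finger_gap: 0.0727
gripper_force: 0.0
```

Call:
drive_tool(targets=[[0,0,0,0,0.2],[0,0,0,0,0.2],[0,0,0,0,0.2],[0,0,0,0,0.2],[0,0,0,0,0.2]], newtons=40)

```text
time: 4.05
tool_pos: [0.5626, -0.2698, 0.1278]
eef_rot: [3.139, -0.079, 0.006]
force: [-0.3, 1.1, 6.3]
finger_gap: 0.0576
gripper_force: 41.1
```

```bash
python3 - <<'E'
from h import *
from plant import imaging
plan(.562,-.27,.17,-.049)
d=imaging.grab_frame("wrist"); np.savez("wrist2.npz",**d)
d=imaging.grab_frame("side"); np.savez("side2.npz",**d)
u,v=proj(d,[.56,-.3,.14]).astype(int); print(u,v)
a=cv2.resize(d["frame"][max(v-60,0):v+60,u-60:u+60],(400,400))
w=load("wrist2")["frame"]; b=cv2.resize(w[180:400,210:430],(400,400))
cv2.imwrite("pics/c2.png",cv2.convertScaleAbs(np.hstack([a,b]),alpha=1.5))
E
```

```text
t 4.05 tcp [ 0.5626 -0.2698  0.1278] head -0.05 tilt [ 0.0036 -0.0013] q [-0.45  0.25  0.16  1.48  0.    2.74] F [-0.3  1.1  6.3] gap 0.0576 gf 41.1
shift [-0.0004  0.0003 -0.0422] yaw frac -0.0007
400 245
```

View pics/c2.png

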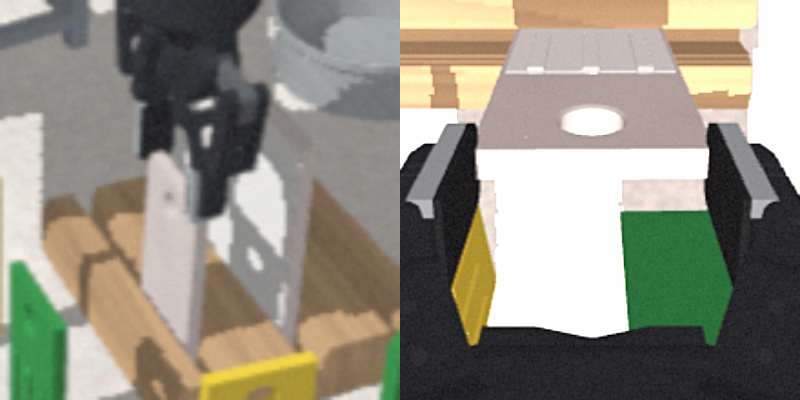

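```bash
python3 - <<'E'
from h import *
d=load("side2"); p=cloud(d)
o,r=ray(d,401.5,249.5)
for y in(-.30,-.31,-.315): print(y,np.round(o+r*(y-o[1])/r[1],4))
q=p.reshape(-1,3)
m=(abs(q[:,0]-.562)<.03)&(q[:,1]<-.2995)&(q[:,1]>-.33)&(q[:,2]>.11)&(q[:,2]<.2)
t=q[m]; print(len(t)); 
for z in np.arange(.11,.15,.004):
    k=t[(t[:,2]>=z)&(t[:,2]<z+.004)]
    if len(k): print(round(z,3),len(k),np.round(k.min(0),4),np.round(k.max(0),4))
print("tile top z", proj(d,[.562,-.30,.136]))
E
```

```text
-0.3 [ 0.5634 -0.3     0.1295]
-0.31 [ 0.5568 -0.31    0.1388]
-0.315 [ 0.5536 -0.315   0.1434]
344
0.11 9 [ 0.5552 -0.3036  0.11  ] [ 0.5641 -0.3004  0.1137]
0.114 6 [ 0.5578 -0.3019  0.1144] [ 0.5649 -0.3002  0.1175]
0.118 8 [ 0.5565 -0.303   0.1184] [ 0.5644 -0.3002  0.1218]
0.122 5 [ 0.5564 -0.3032  0.1227] [ 0.564  -0.3005  0.126 ]
0.126 1 [ 0.5607 -0.303   0.1267] [ 0.5607 -0.303   0.1267]
0.13 6 [ 0.5551 -0.3074  0.1313] [ 0.564  -0.3047  0.1335]
0.134 10 [ 0.5496 -0.31    0.1342] [ 0.5683 -0.2998  0.138 ]
0.138 12 [ 0.5496 -0.313   0.138 ] [ 0.5644 -0.3023  0.1418]
0.142 19 [ 0.5498 -0.3146  0.1421] [ 0.5657 -0.3018  0.1457]
0.146 24 [ 0.549  -0.3151  0.1461] [ 0.5673 -0.3001  0.1498]
tile top z [401.06452449 246.91648753]
```

Call:
drive_tool(targets=[[0,0,0,0,0.7],[0,0,0,0,0.7],[0,0,0.003,0,0.7],[0,0,0.003,0,0.7],[0,0,0.003,0,0.7]])

```text
time: 4.78
tool_pos: [0.5615, -0.2695, 0.1221]
eef_rot: [-3.141, 0.079, 0.0]
force: [-0.4, 0.3, -0.1]
finger_gap: 0.0724
gripper_force: 0.0
```

Call:
drive_tool(targets=[[0,0,0,0,0.3],[0,0,0,0,0.3],[0,0,0,0,0.3],[0,0,0,0,0.3],[0,0,0,0,0.3]], newtons=40)

```text
time: 5.4
tool_pos: [0.5618, -0.2695, 0.1228]
eef_rot: [3.14, -0.079, 0.001]
force: [-0.4, 1.8, 6.0]
finger_gap: 0.0582
gripper_force: 43.3
```

Call:
drive_tool(targets=[[0,0,-0.004,0,0.3],[0,0,-0.01,0,0.3],[0,0,-0.02,0,0.3],[0,0,-0.03,0,0.3],[0,0,-0.03,0,0.3]])

```text
time: 6.02
tool_pos: [0.5621, -0.2698, 0.1536]
eef_rot: [3.14, -0.079, 0.003]
force: [-0.0, -0.6, -1.0]
finger_gap: 0.0583
gripper_force: 43.1
```

```bash
cat >> h.py <<'E'
def tilepose(n):
    from plant import imaging
    d=imaging.grab_frame(n); p=cloud(d).reshape(-1,3); return d,p
E
python3 - <<'E'
from h import *
plan(.562,-.27,.24,-.049)
d,p=tilepose("side"); np.savez("side3.npz",**d)
q=p[np.all((p>[.53,-.31,.09])&(p<[.585,-.2,.2]),1)]
f=q[(q[:,1]>-.298)&(q[:,2]<.15)]; c=f.mean(0); n=np.linalg.svd(f-c,full_matrices=False)[2][2]; print(len(f),"n",np.round(n,3),c)
u,v=proj(d,[.56,-.3,.16]).astype(int)
cv2.imwrite("pics/c3.png",cv2.convertScaleAbs(cv2.resize(d["frame"][max(v-70,0):v+90,u-80:u+80],(560,560),interpolation=2),alpha=1.5))
E
```

```text
t 6.025 tcp [ 0.5621 -0.2698  0.1536] head -0.0503 tilt [ 0.0017 -0.0009] q [-0.45  0.25  0.21  1.53 -0.    2.74] F [-0.  -0.6 -1. ] gap 0.0583 gf 43.1
shift [ 0.0001  0.0003 -0.0864] yaw frac -0.0009
378 n [-0.998  0.053  0.015] [ 0.5594854  -0.26981593  0.12080789]
```

View pics/c3.png

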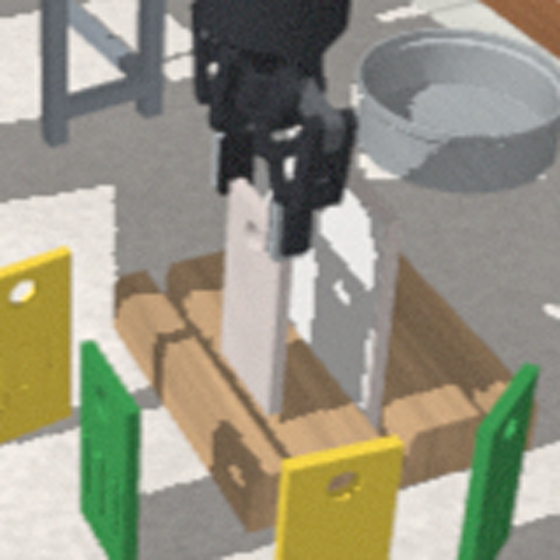

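The tile is lifted and hanging vertical, with its top 13 mm above the TCP and an 8 mm overlap. The hook needs a slightly shallower grip so the gripper body clears the lip, so I'll set it back and regrip 4 mm higher.

Call:
drive_tool(targets=[[0,0,0.01,0,0.3],[0,0,0.02,0,0.3],[0,0,0.028,0,0.3],[0,0,0.03,0,0.3],[0,0,0.03,0,0.3]])

```text
time: 6.7
tool_pos: [0.5619, -0.2693, 0.1228]
eef_rot: [-3.141, 0.079, -0.002]
force: [0.1, 2.9, 4.7]
finger_gap: 0.0581
gripper_force: 43.8
```

Call:
drive_tool(targets=[[0,0,0,0,0.7],[0,0,0,0,0.7],[0,0,0,0,0.7],[0,0,-0.004,0,0.7],[0,0,-0.004,0,0.7]])

```text
time: 7.32
tool_pos: [0.5618, -0.2697, 0.1268]
eef_rot: [3.14, -0.079, 0.001]
force: [0.5, -1.1, -0.3]
finger_gap: 0.0726
gripper_force: 0.0
```

Call:
drive_tool(targets=[[0,0,0,0,0.3],[0,0,0,0,0.3],[0,0,0,0,0.3],[0,0,0,0,0.3],[0,0,0,0,0.3]], newtons=50)

```text
time: 7.95
tool_pos: [0.562, -0.2695, 0.1272]
eef_rot: [3.14, -0.079, 0.002]
force: [-0.6, 1.5, 4.3]
finger_gap: 0.0567
gripper_force: 51.9
```

Call:
drive_tool(targets=[[0,0,-0.004,0,0.3],[0,0,-0.015,0,0.3],[0,0,-0.04,0,0.3],[0,0,-0.075,0,0.3],[0,0,-0.115,0,0.3]])

```text
time: 8.57
tool_pos: [0.5613, -0.2694, 0.2425]
eef_rot: [-3.14, 0.079, 0.001]
force: [-0.4, -0.5, -1.8]
finger_gap: 0.0565
gripper_force: 52.9
```

```bash
python3 - <<'E'
from h import *
plan(.48,.143,.24,3.215)
d,p=tilepose("side")
q=p[np.all((p>[.53,-.31,.11])&(p<[.585,-.2,.3]),1)]
f=q[(q[:,1]>-.298)&(q[:,2]<.22)]; c=f.mean(0); n=np.linalg.svd(f-c,full_matrices=False)[2][2]; print(len(f),"n",np.round(n,3),c,f[:,2].min())
E
```

```text
t 8.575 tcp [ 0.5613 -0.2694  0.2425] head -0.0503 tilt [-0.0006  0.0002] q [-0.45  0.27  0.41  1.71 -0.    2.74] F [-0.4 -0.5 -1.8] gap 0.0565 gf 52.9
shift [-0.1019 -0.4078  0.0027] yaw frac -2.0788
598 n [-0.999  0.052 -0.002] [ 0.55872771 -0.27001403  0.17597913] 0.1302540446852386
```

Call:
drive_tool(targets=[[-0.02,-0.005,0,-0.11,0.3],[-0.04,-0.015,0,-0.22,0.3],[-0.06,-0.025,0,-0.33,0.3],[-0.075,-0.036,0,-0.44,0.3],[-0.085,-0.05,0,-0.55,0.3]])

```text
time: 9.25
tool_pos: [0.4785, -0.2151, 0.2419]
eef_rot: [2.881, 1.25, 0.001]
force: [0.6, 0.1, -1.7]
finger_gap: 0.0565
gripper_force: 52.9
```

```bash
python3 -c "
from h import *
plan(.425,-.04,.242,3.215)"
```

```text
t 9.25 tcp [ 0.4785 -0.2151  0.2419] head 0.8188 tilt [ 0.0005 -0.0003] q [-0.42  0.03  0.14  1.68 -0.    1.9 ] F [ 0.6  0.1 -1.7] gap 0.0565 gf 52.9
shift [ 0.0913 -0.1587 -0.0002] yaw frac -1.5254
```

Call:
drive_tool(targets=[[0.018,-0.032,0,-0.1,0.3],[0.036,-0.064,0,-0.2,0.3],[0.055,-0.095,0,-0.3,0.3],[0.073,-0.127,0,-0.4,0.3],[0.091,-0.159,0,-0.52,0.3]])

```text
time: 9.88
tool_pos: [0.4257, -0.039, 0.2418]
eef_rot: [2.149, 2.291, 0.001]
force: [0.3, 1.2, -1.1]
finger_gap: 0.0565
gripper_force: 52.9
```

```bash
python3 -c "
from h import *
plan(.43,.11,.242,3.215)"
```

```text
t 9.875 tcp [ 0.4257 -0.039   0.2418] head 1.6349 tilt [ 0.0008 -0.0001] q [-0.09 -0.2  -0.08  1.69  0.    1.42] F [ 0.3  1.2 -1.1] gap 0.0565 gf 52.9
shift [ 0.1484  0.0139 -0.0002] yaw frac -1.0059
```

Call:
drive_tool(targets=[[0.03,0.003,0,-0.1,0.3],[0.06,0.006,0,-0.2,0.3],[0.09,0.008,0,-0.3,0.3],[0.12,0.011,0,-0.4,0.3],[0.148,0.014,0,-0.52,0.3]])

```text
time: 10.5
tool_pos: [0.4313, 0.1096, 0.2419]
eef_rot: [1.063, 2.956, 0.001]
force: [-0.7, -0.6, -0.4]
finger_gap: 0.0561
gripper_force: 53.0
```

```bash
python3 -c "
from h import *
plan(.45,.141,.242,3.215)"
```

```text
t 10.5 tcp [0.4313 0.1096 0.2419] head 2.4512 tilt [0.0007 0.0002] q [ 0.25 -0.16 -0.04  1.69  0.    0.94] F [-0.7 -0.6 -0.4] gap 0.0561 gf 53.0
shift [ 0.0056  0.0361 -0.0001] yaw frac -0.4863
```

Call:
drive_tool(targets=[[0.002,0.01,0,-0.1,0.3],[0.004,0.02,0,-0.2,0.3],[0.005,0.03,0,-0.3,0.3],[0.006,0.036,0,-0.4,0.3],[0.006,0.036,0,-0.486,0.3]])

```text
time: 11.12
tool_pos: [0.45, 0.1404, 0.2416]
eef_rot: [-0.113, 3.139, 0.0]
force: [0.1, 0.1, -0.7]
finger_gap: 0.0559
gripper_force: 53.0
```

```bash
python3 - <<'E'
from h import *
from plant import imaging
plan(.47,.1425,.19,3.215)
for n in("side","wrist"):
    d=imaging.grab_frame(n); np.savez(n+"4.npz",**d); p=cloud(d).reshape(-1,3)
    q=p-[.612,.223,0]; X=q@[.9973,.0732,0]; Y=q@[-.0732,.9973,0]
    m=(X>-.13)&(X<-.03)&(abs(Y+.07)<.025)&(p[:,2]>.15)&(p[:,2]<.2)
    print(n,m.sum()); o=np.c_[X,Y,p[:,2]][m]; o=o[np.argsort(o[:,0])]
    print(np.round(o[::max(1,len(o)//14)],4).tolist())
a=load("side4")["frame"]; u,v=proj(load("side4"),[.51,.14,.18]).astype(int)
cv2.imwrite("pics/c4.png",cv2.convertScaleAbs(np.hstack([cv2.resize(a[max(v-75,0):v+75,u-50:u+50],(400,600),interpolation=2),cv2.resize(load("wrist4")["frame"][:,190:457],(400,600))]),alpha=1.5))
print(u,v)
E
```

```text
t 11.125 tcp [0.45   0.1404 0.2416] head -3.0694 tilt [0.0002 0.0001] q [ 0.3  -0.1   0.01  1.68  0.    0.23] F [ 0.1  0.1 -0.7] gap 0.0559 gf 53.0
shift [-0.02    0.0007  0.0516] yaw frac -4.0007
side 61
[[-0.0963, -0.0721, 0.1804], [-0.0912, -0.0725, 0.1793], [-0.0875, -0.0697, 0.1719], [-0.0832, -0.0721, 0.1719], [-0.0781, -0.0722, 0.1653], [-0.0742, -0.0695, 0.1632], [-0.0704, -0.0676, 0.167], [-0.0666, -0.0713, 0.1676], [-0.0615, -0.072, 0.1667], [-0.0578, -0.0699, 0.165], [-0.052, -0.0752, 0.1658], [-0.0474, -0.0712, 0.1631], [-0.0434, -0.0688, 0.1639], [-0.0374, -0.068, 0.1622], [-0.0362, -0.0712, 0.1632], [-0.0327, -0.0703, 0.1703]]
wrist 429
[[-0.0947, -0.0656, 0.1769], [-0.0923, -0.0678, 0.1783], [-0.0882, -0.067, 0.1784], [-0.0807, -0.0639, 0.1719], [-0.0736, -0.0683, 0.1661], [-0.0693, -0.0644, 0.1652], [-0.0661, -0.0644, 0.1669], [-0.0629, -0.069, 0.1642], [-0.0593, -0.0689, 0.1654], [-0.0558, -0.0642, 0.1658], [-0.0526, -0.065, 0.1664], [-0.0485, -0.0689, 0.165], [-0.0446, -0.0641, 0.1659], [-0.0413, -0.064, 0.1655], [-0.0375, -0.0632, 0.1646]]
291 136
```

View pics/c4.png

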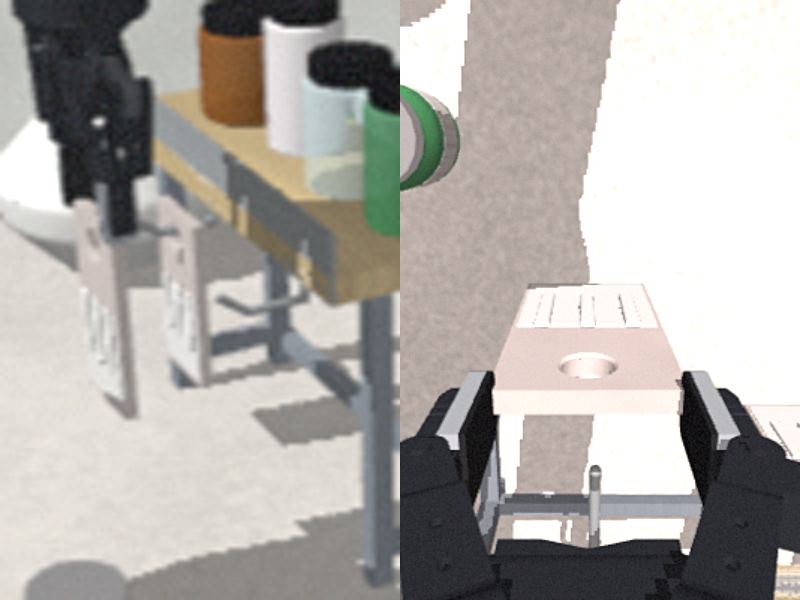

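The left crop shows the tile held with its ribs outward at (105,320), in front of the empty hook at (250,300). In the right crop the hook tip is at (595,470) and the tile hole at (587,365), so they are nearly in line. I'll compare both within the wrist view.

```bash
python3 - <<'E'
from h import *
for n in("wrist","side"):
    p=cloud(load(n+"4")).reshape(-1,3)
    q=p-[.612,.223,0]; X=q@[.9973,.0732,0]; Y=q@[-.0732,.9973,0]; Z=p[:,2]
    A=np.c_[X,Y,Z]
    h=A[(X>-.12)&(X<-.03)&(abs(Y+.068)<.02)&(Z>.155)&(Z<.19)]
    print(n,"hook",len(h),"Y pct",np.round(np.percentile(h[:,1],[5,50,95]),4),"minX",np.round(np.percentile(h[:,0],[1,3,6]),4))
    s=h[h[:,0]>-.072]; print("  level Y",np.round(np.percentile(s[:,1],[5,50,95]),4),"zmax",np.round(np.percentile(s[:,2],[50,95]),4), "slope Y/X",np.polyfit(h[:,0],h[:,1],1)[0])
    t=A[(X>-.2)&(X<-.14)&(abs(Y+.07)<.04)&(Z>.12)&(Z<.253)]
    print("  tile X",np.round(np.percentile(t[:,0],[3,50,97]),4),"Y",np.round(np.percentile(t[:,1],[2,50,98]),4),"Z",np.round(np.percentile(t[:,2],[2,98]),4),cv2.minAreaRect(t[:,:2].astype(np.float32)))
E
python3 -c "
import numpy as np
q=np.array([.45-.612,.1404-.223]);print('tcp local',q@[.9973,.0732],q@[-.0732,.9973])"
```

```text
wrist hook 429 Y pct [-0.0689 -0.0663 -0.0634] minX [-0.0943 -0.0936 -0.0925]
  level Y [-0.0689 -0.0664 -0.0634] zmax [0.1663 0.1677] slope Y/X 0.0010058839299905739
  tile X [-0.1749 -0.1718 -0.1646] Y [-0.0991 -0.0704 -0.0417] Z [0.1395 0.2508] ((-0.16706953942775726, -0.0701027661561966), (0.0795770213007927, 0.022779962047934532), 89.97042083740234)
side hook 61 Y pct [-0.075  -0.0713 -0.0673] minX [-0.0949 -0.0925 -0.0912]
  level Y [-0.0752 -0.0712 -0.0676] zmax [0.1661 0.1707] slope Y/X -0.007253804664498149
  tile X [-0.1758 -0.1724 -0.1646] Y [-0.1067 -0.0846 -0.0433] Z [0.1339 0.2509] ((-0.16831110417842865, -0.07487928867340088), (0.02073511853814125, 0.0697474554181099), 0.10339640080928802)
tcp local -0.16760891999999997 -0.07051858
```

Call:
drive_tool(targets=[[0,0.0035,0.025,0,0.3],[-0.01,0.0035,0.045,0,0.3],[-0.03,0.0035,0.054,0,0.3],[-0.05,0.0035,0.054,0,0.3],[-0.06,0.0035,0.054,0,0.3]])

```text
time: 11.85
tool_pos: [0.5102, 0.1475, 0.1872]
eef_rot: [0.101, -3.14, 0.0]
force: [0.7, 0.3, -0.0]
finger_gap: 0.0563
gripper_force: 53.0
```

Call:
drive_tool(targets=[[0,0,0,0,0.3],[0,0,0,0,0.3],[0,0,0,0,0.3],[0,0,0,0,0.3],[0,0,0,0,0.3]])

```text
time: 12.48
tool_pos: [0.5094, 0.1476, 0.1874]
eef_rot: [-0.105, 3.14, 0.0]
force: [0.9, -1.2, -0.8]
finger_gap: 0.0564
gripper_force: 53.0
```

```bash
cat > chk.py <<'E'
from h import *
from plant import imaging
import sys
plan(0,0,0)
from plant import manip
t=manip.state()["tool_pos"]; q=t[:2]-[.612,.223]; print("tcp local",np.round([q@[.9973,.0732],q@[-.0732,.9973],t[2]],4))
def loc(n,tag):
    d=imaging.grab_frame(n); np.savez(n+tag,**d); p=cloud(d).reshape(-1,3); q=p-[.612,.223,0]
    return d,np.c_[q@[.9973,.0732,0],q@[-.0732,.9973,0],p[:,2]]
E
cat > v.py <<'E'
from chk import *
tag=sys.argv[1]
d,A=loc("wrist",tag); X,Y,Z=A.T
h=A[(X>-.1)&(X<-.04)&(abs(Y+.068)<.02)&(Z>.155)&(Z<.19)]; print("hook",len(h),np.round(np.percentile(h,[3,50,97],axis=0),4).tolist() if len(h) else 0)
t=A[(X>-.125)&(X<-.06)&(abs(Y+.07)<.035)&(Z>.06)&(Z<.2)]; print("tile",len(t),np.round(np.percentile(t,[2,50,98],axis=0),4).tolist())
s,B=loc("side",tag)
o=np.array([.612,.223,0])+(-.09)*np.array([.9973,.0732,0])+(-.068)*np.array([-.0732,.9973,0])+[0,0,.165]
u,v=proj(s,o).astype(int)
cv2.imwrite(f"pics/v{tag}.png",cv2.convertScaleAbs(np.hstack([cv2.resize(s["frame"][max(v-60,0):v+60,u-40:u+40],(400,600),interpolation=2),cv2.resize(d["frame"][133:400,226:404],(400,600),interpolation=2)]),alpha=1.5))
E
python3 v.py 5
```

```text
t 12.475 tcp [0.5094 0.1476 0.1874] head -3.0745 tilt [0.0002 0.0001] q [0.28 0.03 0.03 1.57 0.   0.21] F [ 0.9 -1.2 -0.8] gap 0.0564 gf 53.0
shift [ 0.5182 -0.1131  0.1873] yaw frac None
tcp local [-0.1078 -0.0677  0.1874]
hook 752 [[-0.0932, -0.069, 0.1649], [-0.0658, -0.0664, 0.167], [-0.0416, -0.0636, 0.1794]]
tile 10330 [[-0.1152, -0.0961, 0.0849], [-0.1119, -0.0673, 0.17], [-0.0738, -0.0388, 0.1973]]
```

View pics/v5.png

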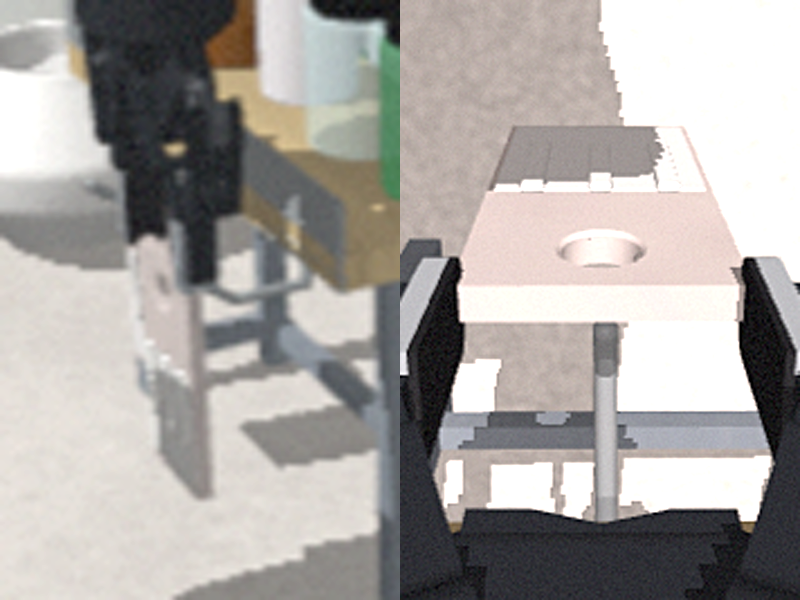

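The wrist crop shows the hook tip at (605,340) directly behind the hole at (600,245), about 1 mm off. I'll thread it onto the tip along the slope.

Call:
drive_tool(targets=[[-0.006,0.001,0,0,0.3],[-0.012,0.001,0,0,0.3],[-0.016,0.001,0.001,0,0.3],[-0.016,0.001,0.001,0,0.3],[-0.016,0.001,0.001,0,0.3]])

```text
time: 13.2
tool_pos: [0.5254, 0.1496, 0.1862]
eef_rot: [0.105, -3.14, 0.0]
force: [-0.1, -0.2, -0.7]
finger_gap: 0.0568
gripper_force: 53.0
```

Call:
drive_tool(targets=[[-0.002,0,0.001,0,0.3],[-0.004,0,0.003,0,0.3],[-0.005,0,0.004,0,0.3],[-0.005,0,0.004,0,0.3],[-0.005,0,0.004,0,0.3]])

```text
time: 13.82
tool_pos: [0.5304, 0.15, 0.1823]
eef_rot: [-0.105, 3.14, -0.0]
force: [-0.1, 0.5, -0.7]
finger_gap: 0.0566
gripper_force: 53.0
```

```bash
python3 v.py 6
```

```text
t 13.825 tcp [0.5304 0.15   0.1823] head -3.0745 tilt [ 0. -0.] q [ 0.28  0.08  0.07  1.56 -0.    0.21] F [-0.1  0.5 -0.7] gap 0.0566 gf 53.0
shift [ 0.5393 -0.1141  0.1823] yaw frac None
tcp local [-0.0867 -0.0669  0.1823]
hook 3543 [[-0.0915, -0.0865, 0.1573], [-0.0906, -0.0667, 0.1747], [-0.0464, -0.0493, 0.1899]]
tile 10470 [[-0.0965, -0.0961, 0.0796], [-0.0908, -0.067, 0.1671], [-0.0765, -0.0378, 0.1974]]
```

View pics/v6.png

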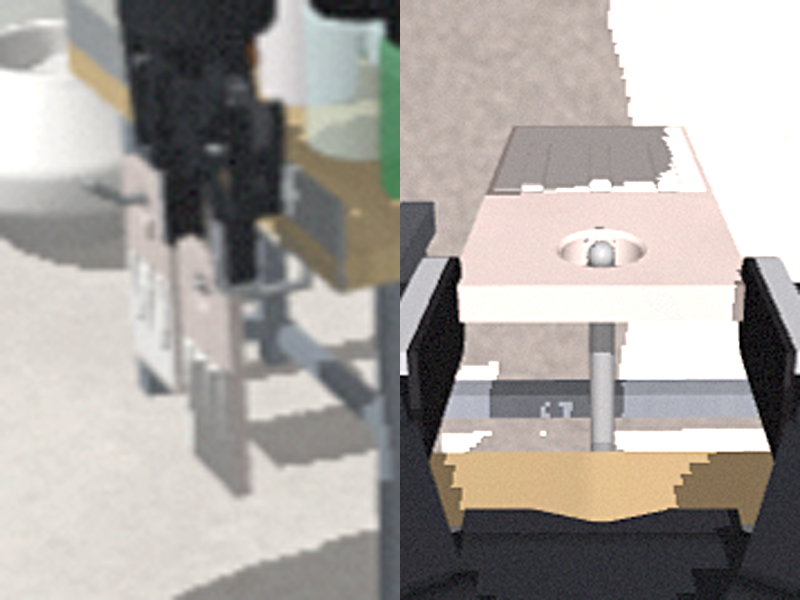

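The hook's tip now shows inside the hole at (600,250) with no contact force. I'll go a bit farther in and down, then release slowly.

Call:
drive_tool(targets=[[-0.001,0,0.001,0,0.3],[-0.002,0,0.002,0,0.3],[-0.003,0,0.003,0,0.3],[-0.003,0,0.003,0,0.3],[-0.003,0,0.003,0,0.3]])

```text
time: 14.55
tool_pos: [0.5334, 0.1502, 0.1793]
eef_rot: [0.105, -3.14, 0.0]
force: [-0.2, 0.9, -1.2]
finger_gap: 0.0565
gripper_force: 53.0
```

```bash
python3 -c "
from chk import *"
```

```text
t 14.55 tcp [0.5334 0.1502 0.1793] head -3.0745 tilt [-0. -0.] q [ 0.27  0.08  0.07  1.56 -0.    0.21] F [-0.2  0.9 -1.2] gap 0.0565 gf 53.0
shift [ 0.5423 -0.1141  0.1793] yaw frac None
tcp local [-0.0837 -0.0669  0.1793]
```

Call:
drive_tool(targets=[[0,0,0,0,0.4],[0,0,0,0,0.45],[0,0,0,0,0.5],[0,0,0,0,0.55],[0,0,0,0,0.55]])

```text
time: 15.18
tool_pos: [0.5335, 0.1502, 0.1793]
eef_rot: [-0.105, 3.14, 0.0]
force: [0.4, -0.2, -0.4]
finger_gap: 0.0658
gripper_force: 0.0
```

Call:
drive_tool(targets=[[0,0,0,0,0.55],[0,0,0,0,0.55],[0,0,0,0,0.55],[0,0,0,0,0.55],[0,0,0,0,0.55]])

```text
time: 15.8
tool_pos: [0.5334, 0.1502, 0.1793]
eef_rot: [0.105, -3.14, -0.0]
force: [-0.6, 0.3, -0.3]
finger_gap: 0.0658
gripper_force: 0.0
```

```bash
python3 v.py 7; python3 - <<'E'
from h import *
d=load("wrist7"); p=cloud(d).reshape(-1,3); q=p-[.612,.223,0]
A=np.c_[q@[.9973,.0732,0],q@[-.0732,.9973,0],p[:,2]]; X,Y,Z=A.T
for z in np.arange(.05,.2,.015):
    t=A[(abs(X+.085)<.04)&(abs(Y+.067)<.024)&(Z>z)&(Z<z+.015)]
    if len(t)>10: print(round(z,3),len(t),np.round(np.percentile(t[:,0],[3,50,97]),4),np.round(t[:,2].max(),4))
E
```

```text
t 15.8 tcp [0.5334 0.1502 0.1793] head -3.0745 tilt [-0.  0.] q [0.27 0.08 0.07 1.56 0.   0.21] F [-0.6  0.3 -0.3] gap 0.0658 gf 0.0
shift [ 0.5423 -0.1141  0.1793] yaw frac None
tcp local [-0.0837 -0.0669  0.1793]
hook 3000 [[-0.0914, -0.0866, 0.1573], [-0.0725, -0.067, 0.1742], [-0.0452, -0.0494, 0.1781]]
tile 9079 [[-0.0935, -0.0997, 0.0665], [-0.0722, -0.0681, 0.1549], [-0.0662, -0.0377, 0.1963]]
0.05 119 [-0.0708 -0.0704 -0.07  ] 0.065
0.065 341 [-0.0712 -0.0707 -0.0702] 0.0799
0.08 351 [-0.0736 -0.0714 -0.0708] 0.095
0.095 488 [-0.0743 -0.072  -0.0713] 0.11
0.11 765 [-0.0747 -0.0723 -0.0713] 0.125
0.125 636 [-0.0725 -0.0719 -0.0713] 0.14
0.14 962 [-0.0729 -0.0722 -0.0662] 0.155
0.155 1200 [-0.0751 -0.0728 -0.0472] 0.17
0.17 2236 [-0.0922 -0.0717 -0.0658] 0.1805
0.2 2311 [-0.064  -0.0632 -0.0624] 0.215
```

View pics/v7.png

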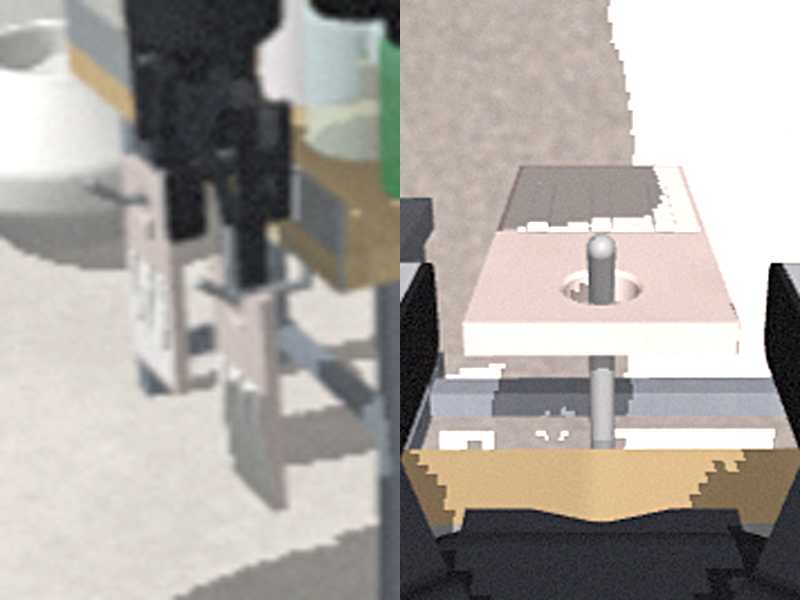

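The tile slid down to the level part of the rod: front face at shelf x = -72 mm, vertical, ribs outward. The right crop shows the rod passing through the hole at (600,285). I'll retreat up and out.

Call:
drive_tool(targets=[[0,0,-0.01,0,0.55],[0,0,-0.03,0,0.55],[0.03,0,-0.05,0,0.55],[0.07,0,-0.06,0,0.55],[0.11,0,-0.06,0,0.55]])

```text
time: 16.52
tool_pos: [0.423, 0.1428, 0.2409]
eef_rot: [-0.105, 3.138, 0.001]
force: [-1.2, 0.4, -0.6]
finger_gap: 0.0657
gripper_force: 0.0
```

Call:
drive_tool(targets=[[0,0,0,0,0.55],[0,0,0,0,0.55],[0,0,0,0,0.55],[0,0,0,0,0.55],[0,0,0,0,0.55]])

```text
time: 17.15
tool_pos: [0.424, 0.1428, 0.239]
eef_rot: [0.105, -3.139, 0.0]
force: [0.6, -0.0, 0.1]
finger_gap: 0.0665
gripper_force: 0.0
```

```bash
cat > f.py <<'E'
from chk import *
d,A=loc("wrist",sys.argv[1]); X,Y,Z=A.T
for yc in(-.068,.072):
    t=A[(abs(X+.07)<.02)&(abs(Y-yc)<.045)&(Z>.06)&(Z<.15)]
    if len(t)<50: print(yc,len(t)); continue
    f=np.linalg.lstsq(np.c_[t[:,1]-yc,t[:,2]-.1,np.ones(len(t))],t[:,0],rcond=None)[0]
    print(yc,len(t),"dX/dY,dX/dZ,X0",np.round(f,4),np.round(np.percentile(t,[2,98],axis=0),4).tolist())
E
python3 f.py 8
```

```text
t 17.15 tcp [0.424  0.1428 0.239 ] head -3.0746 tilt [-0.0007 -0.0002] q [ 0.32 -0.15 -0.04  1.68 -0.    0.26] F [ 0.6 -0.   0.1] gap 0.0665 gf 0.0
shift [ 0.4324 -0.1141  0.2393] yaw frac None
tcp local [-0.1934 -0.0662  0.239 ]
-0.068 3783 dX/dY,dX/dZ,X0 [ 0.0048  0.0223 -0.0743] [[-0.0768, -0.0947, 0.0634], [-0.0723, -0.0372, 0.149]]
0.072 392 dX/dY,dX/dZ,X0 [ 0.0487 -0.0404 -0.0644] [[-0.0649, 0.0791, 0.0607], [-0.061, 0.1037, 0.0988]]
```

Call:
drive_tool(targets=[[0.03,0,0,0,0.55],[0.03,0,0,0,0.55],[0.03,0,0,0,0.55],[0.03,0,0,0,0.55],[0.03,0,0,0,0.55]])

```text
time: 17.82
tool_pos: [0.3941, 0.1408, 0.2391]
eef_rot: [0.105, -3.14, 0.0]
force: [-0.0, 0.4, -0.6]
finger_gap: 0.0662
gripper_force: 0.0
```

```bash
cat >> f.py <<'E'
t=A[(abs(X+.07)<.02)&(abs(Y+.068)<.025)&(Z>.05)&(Z<.19)]
for a,b in((.055,.08),(.13,.15),(.15,.18)):
    k=t[(t[:,2]>a)&(t[:,2]<b)]; print(a,len(k),np.round(np.median(k,axis=0),4) if len(k) else 0,k[:,2].max() if len(k) else 0)
s,B=loc("side",sys.argv[1]); X,Y,Z=B.T
t=B[(X>-.085)&(X<-.05)&(abs(Y+.068)<.036)&(Z>.05)&(Z<.185)]
print("side",np.round(np.percentile(t,[2,50,98],axis=0),4).tolist())
for a,b in((.055,.085),(.125,.16),(.16,.18)):
    k=t[(t[:,2]>a)&(t[:,2]<b)]; print(a,len(k),np.round(np.percentile(k[:,0],[3,50,97]),4))
E
python3 f.py 9; sleep 0; python3 f.py 10 | tail -5
```

```text
t 17.825 tcp [0.3941 0.1408 0.2391] head -3.0747 tilt [-0.0003 -0.0001] q [ 0.34 -0.22 -0.1   1.69 -0.    0.28] F [-0.   0.4 -0.6] gap 0.0662 gf 0.0
shift [ 0.4026 -0.1141  0.2393] yaw frac None
tcp local [-0.2233 -0.066   0.2391]
-0.068 3396 dX/dY,dX/dZ,X0 [ 0.0052  0.018  -0.0744] [[-0.0769, -0.0946, 0.0625], [-0.0724, -0.0371, 0.1401]]
0.072 249 dX/dY,dX/dZ,X0 [ 0.1407  0.2044 -0.0694] [[-0.0625, 0.0567, 0.1405], [-0.0541, 0.0781, 0.1499]]
0.055 596 [-0.0745 -0.0681  0.0692] 0.07997745346001534
0.13 513 [-0.0732 -0.0665  0.1354] 0.14485782055014268
0.15 0 0 0
side [[-0.0777, -0.1013, 0.0597], [-0.0739, -0.0787, 0.1246], [-0.0658, -0.0416, 0.177]]
0.055 114 [-0.0766 -0.0743 -0.0666]
0.125 161 [-0.0756 -0.0735 -0.0666]
0.16 118 [-0.0796 -0.0728 -0.0603]
0.15 0 0 0
side [[-0.0781, -0.1017, 0.0603], [-0.0739, -0.0776, 0.1247], [-0.0659, -0.0403, 0.177]]
0.055 113 [-0.0765 -0.0746 -0.0669]
0.125 161 [-0.0755 -0.0732 -0.0665]
0.16 120 [-0.0817 -0.0726 -0.0557]
```

```bash
python3 -c "
from plant import manip
print(manip.finish_job())"
```

```text
the job is handed in; nothing more can be done
None
```

I handed the job in at about 18 s: the tile hangs upright and still on the empty hook with its ribbed face outward, on the level part of the rod about 9 mm in front of the seat point and leaning about 1 degree. The arm is clear, and the hung tile, wall tile and jar were not touched.

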